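# Tap the clamping wedge home in a gel tank

## Task

Clamp the gel cassette in the gel tank: take the tapered wedge from the drying rack, stand it in the slot between the glass cassette and the ribbed backing plate, centred along the cassette, lower it to a light touch and let go of it while it still sits loose. Then tap it down on its top until it goes no further and holds the cassette tight against its gasket, gently so that the glass does not crack; leave it upright and everything else where it is.

Things in the scene. Friction and masses are not known exactly. Their poses are not given: they have to be found in the camera images.
- tank: Clear open gel tank 120 x 160 x 120 mm (x, y, height), fixed. Origin: centre of its underside. The wedge slot runs along y, centred at y = 0: from the cassette's face at +x to two grey ribs at x = 53 mm at rim height, which lean 1:6, so the slot narrows downward. The ribs stand up to 1.5 mm nearer or farther than this, differing each time.
- cassette: Glass gel cassette 100 mm wide, 100 high, 8 thick, standing upright; its +x face is the slot's near side. Origin: middle of that face's lower edge; axes as the tank's. It starts with 0.6 to 5.8 mm of play and slides to -x with 6 N of drag until it stops hard on its gasket: a push of 4 to 6 N on the wedge. Over 40 N on the glass cracks it (a push of about 18 N on the wedge, or a drop).
- cassette_face (a point): Middle of the upper edge of the cassette's slot-side face, 116 mm above the bench. In the tank's frame it starts at x = 29.1 to 34.3 mm and is at 28.5 mm when the cassette is hard on its gasket.
- wedge: Grey plastic wedge, 0.1 kg, thin end down in the rack. Origin: centre of its foot, 10 (x) by 60 mm (y). -x face upright, to lie on the cassette; +x face slopes 1:6 outward, to lie on the ribs, so it is 24 mm thick at z = 84 mm. Above that a grip tab 14 thick (x), 50 wide (y), z = 84 to 110 mm, centred at x = 4 mm. Wet: friction about 0.3.
- wedge_top (a point): Centre of the flat top of the wedge's grip tab, where it is tapped: 110 mm above the foot. Lowered to a light touch and let go in the slot it stands about 138 to 188 mm above the bench; driven home it is 4 to 35 mm lower, between 134 and 153 mm, depending on play and slot width; last taps of 10 to 15 N leave it tight. The tank's rim is at 120 mm, the electrode pins by the core reach 132 mm.
- dam: Flat grey plate (buffer dam) 10 x 60 x 75 mm, no taper and no tab, standing in the rack's other outer slot. Origin: centre of its underside. To be left alone.
- rack: White plate drying rack, base 150 x 95 x 10 mm, fixed, with 40 mm high dividers. Origin: centre of its underside. The wedge stands on the base at x = -38 or +38 mm, the dam in the other place; between them short glass plates up to 83 mm above the bench.
- lid: Clear lid of the tank, 136 x 176 mm, 42 mm high with its sockets, lying on the bench. Origin: centre of its underside. To be left alone.
- tipbox: Closed box of pipette tips, red with a frosted cover, 85 x 122 x 84 mm. Origin: centre of its underside. To be left alone.
- tube_rack: Blue rack 90 x 180 mm with three capped tubes, 107 mm high. Origin: centre of its underside. To be left alone.
Mind the look-alikes: they are no part of the job. Leave any brown or orange look-alike of the wedge alone.

How it is judged:
By the outcome, as a careful person would: the job done as asked, in the order asked, and still so for the second after the job is handed in, with the robot touching nothing.
It also fails if it takes over 54 s, if anything falls off the work surface, if the arm or the gripper's body presses on something with over 40 N, if the wrist force passes 120 N, or if a joint passes its speed limit or range.

## Robot

A 6-joint arm with a two-finger parallel gripper is mounted at the origin on the work surface. World frame = base frame: x ahead of the robot, y to its left, z up, the work surface at z = 0. Lengths are in mm, angles in rad, forces in N, time in s.
With the tool pointing down it reaches from about 300 to 775 mm from the base axis. Payload 14.6 kg.
Tool frame: the origin (TCP) lies at the very end of the fingers, on their centre line; the grasp point (between the pads) lies 19 mm behind it; z points along the fingers, y is the direction in which the jaws open and shut (so a half turn about z gives the same grasp; the last joint's range is limited). The gripper opens to 94 mm and grips with 3 to 60 N. Pads are 16 mm wide; open, the fingers measure 119 mm over their backs; the gripper's body (75 mm by 177 mm) begins 78 mm behind the grasp point.
Start: joints at [1.227, 0.3, 1.521, -0, 1.321, -0.067], TCP at [150.301, 529.055, 205.446] pointing down, gripper open.
Joint ranges: [-3.03, 3.03], [-0.79, 2.21], [0.23, 2.52], [-1.04, 4.18], [0, 3.07], [-2.55, 2.55]. Speed limits (rad/s): [2.22, 2.22, 2.57, 3.14, 3.14, 3.14].

## Interface

Orientations are given as [roll, pitch, yaw] about the fixed x, y, z axes, in that order (R = Rz(yaw) Ry(pitch) Rx(roll)).
In Python, from cell import manip gives the robot as it stands.
- The arm moves only by the shell command python3 -m inch 'ROWS' [FORCE]. ROWS is a JSON object of lists of equal length, an entry for each row: "grip": the opening, from -1 (shut) to 1 (fully open), so that 0 is half open; "travel": the shift along the world's x, y, z in cm, a list of three; "turn": the turn, a rotation vector about the world's x, y, z in degrees, a list of three. A call has 1 to 10 rows; each row is the pose to reach, as a shift and turn from the pose measured when the call began; what a row does not reach only later rows make up. A row lasts 1/8 s, in which the tool goes at most 62.5 mm and 10.7 degrees, less where a joint would pass 70% of its speed; a pose out of reach is approached as far as the arm can. A call with a gripper value outside its range is refused whole. The fingers move at their own pace and stop on an object; FORCE is the grip in N (left out, the last holds). Time passes only in rows, so rows that repeat a pose let the fingers close. It gives the time, the measured TCP pose, the force and the opening at its end, in the units of the state.
- manip.read_state(): the state, without advancing time (a new reading comes with each control period).
- manip.camera(name): name is "scene" or "top" or "wrist"; returns (picture, depth): 420x560x3 uint8, red, green, blue; 420x560 float32, mm along the optical axis (not along the pixel's ray), 0 where there is no reading.
- manip.calibration(name): a dict with "fx", "fy", "cx", "cy" (pixels), "world_from_camera" (4x4, takes a point from camera to world coordinates). Camera axes: x right, y up, looking along -z (the intrinsics and any distortion apply to the point x, -y, -z); pixel columns grow to the right and rows downward; lengths in mm; the calibration is good to about 2 mm. A picture is of the moment at which its call begins: read the wrist's pose just before it. calibration takes no time and is no camera call; for the wrist camera it gives the pose at the moment of the call.
- manip.sign_off(): hands the job in, once; it reports no verdict.
Trained networks look in the newest picture that a camera, given by its name, has taken for a name from the list of things; names that differ only in an ending like _2 or _b are one class to them, and where a whole thing is asked for, a point or a joint stands for the part that bears it (a point fixed in the world has none). Each returns a list of dicts, best first, with "p" (0 to 1); they miss things now and then, are a little off and sometimes report something else, mostly with a low value. They report only what shows in the picture. A call takes as long as a camera call. They do not tell look-alikes from the thing itself.
- manip.look_for(camera, label): "bbox" ([left, top, right, bottom] in pixels, round what is visible of it).
The state is a dict: "clock": time; "joints": joint angles; "qd": joint speeds; "effort": joint torques, N m; "eef_pos": TCP position; "eef_rot": TCP orientation; "wrist_force": force on the tool from outside, world axes, zero at the start; "moment": the same for the moment, N m; "finger_gap": finger opening in mm.
Only numpy, scipy, OpenCV 4.12 (cv2) and the standard library are available. Lean on these libraries where they do the work, as an engineer would, in place of code of your own. Each camera call takes 0.05 s, during which the arm holds its last target.

## Working session

There is one attempt and no reset: what is moved stays moved. The work goes in short steps, Python scripts to look and compute and a shell command to move; the robot and the scene stay as the last step left them, time stands still between calls to the robot, and variables do not carry over. Pictures are saved under pics/ and viewed, and the job is handed in when it is done.

```bash
ls; mkdir -p pics
cat > h.py <<'E'
from cell import manip
import cv2, numpy as np
def snap(cam,name):
    im,d=manip.camera(cam); c=manip.calibration(cam)
    cv2.imwrite(f'pics/{name}.png',im[:,:,::-1]); np.savez(f'pics/{name}.npz',im=im,d=d,T=c['world_from_camera'],k=[c['fx'],c['fy'],c['cx'],c['cy']])
    return im,d,c
def cloud(name):
    f=np.load(f'pics/{name}.npz'); d=f['d'];fx,fy,cx,cy=f['k'];v,u=np.mgrid[:d.shape[0],:d.shape[1]]
    P=np.stack([(u-cx)/fx*d,-(v-cy)/fy*d,-d,np.ones_like(d)],-1)@f['T'].T
    P=P[...,:3]; P[d==0]=np.nan
    return P,f['im']
E
python3 - <<'E'
from h import *
s=manip.read_state(); print(s['clock'],s['eef_pos'],s['eef_rot'])
for c in ['top','scene']:
    _,_,k=snap(c,c+'0'); print(c,{a:k[a] for a in k})
    for l in ['wedge','dam','rack','tank','cassette','lid','tipbox','tube_rack','wedge_top','cassette_face']:
        print(l,[(r['bbox'],round(r['p'],2)) for r in manip.look_for(c,l)][:3])
print(manip.read_state()['clock'])
E
```

```text
pics
0.0 [150.21991342 528.80694161 204.86234257] [-3.14039394e+00 -5.87869674e-05  2.86480489e+00]
top {'fx': 479.11255150967907, 'fy': 479.11255150967907, 'cx': 292.58167178181105, 'cy': 200.89044687145136, 'world_from_camera': array([[-1.78661045e-02,  9.87809611e-01, -1.54638205e-01,
         3.82951043e+02],
       [-9.99794311e-01, -1.91351445e-02, -6.72181931e-03,
        -5.77142854e+00],
       [-9.59890212e-03,  1.54486305e-01,  9.87948300e-01,
         1.28763195e+03],
       [ 0.00000000e+00,  0.00000000e+00,  0.00000000e+00,
         1.00000000e+00]])}
wedge [([183.3, 206.7, 195.5, 230.7], 0.67), ([253.7, 273.6, 266.5, 298.7], 0.61), ([227.4, 212.5, 250.0, 231.3], 0.59)]
dam [([234.9, 189.9, 254.8, 202.6], 0.46)]
rack [([219.0, 182.2, 268.6, 244.3], 0.64)]
tank [([318.3, 171.4, 393.1, 231.0], 0.64)]
cassette [([338.1, 188.2, 375.9, 198.6], 0.78), ([228.0, 213.9, 252.5, 228.3], 0.4), ([320.5, 170.6, 393.2, 230.8], 0.31)]
lid [([259.2, 105.4, 322.9, 154.3], 0.91)]
tipbox [([98.7, 215.9, 153.0, 247.5], 0.55)]
tube_rack [([427.3, 156.5, 488.8, 232.1], 0.63)]
wedge_top [([227
[... 627 characters left out ...]
0]])}
wedge [([272.1, 135.5, 289.5, 170.6], 0.86), ([294.6, 163.3, 314.5, 190.0], 0.69), ([243.9, 142.4, 255.3, 188.1], 0.61)]
dam [([303.5, 188.5, 329.1, 213.2], 0.87)]
rack [([278.4, 181.4, 335.6, 231.4], 0.65), ([294.6, 247.8, 384.0, 331.2], 0.18)]
tank [([181.5, 210.0, 270.2, 303.2], 0.71)]
cassette [([214.8, 240.8, 251.9, 269.9], 0.73)]
lid [([292.8, 248.0, 387.3, 332.9], 0.86)]
tipbox [([343.4, 110.8, 388.2, 161.1], 0.84)]
tube_rack [([104.8, 301.3, 164.0, 399.5], 0.93), ([182.2, 207.3, 273.5, 305.1], 0.42)]
wedge_top [([274.4, 132.1, 283.8, 175.7], 0.85), ([294.3, 162.0, 317.1, 188.5], 0.83), ([326.7, 147.4, 347.6, 183.3], 0.8)]
cassette_face [([212.7, 238.1, 257.0, 273.1], 0.88)]
1.1
```

Run:
```python
from h import *
a=cv2.imread('pics/top0.png')[95:305,90:500]; cv2.imwrite('pics/top0c.png',cv2.resize(a,(800,410),interpolation=cv2.INTER_CUBIC))
a=cv2.imread('pics/scene0.png')[100:400,100:400]; cv2.imwrite('pics/scene0c.png',cv2.resize(a,(600,600),interpolation=cv2.INTER_CUBIC))
```

```text
(no output)
```

View pics/top0c.png

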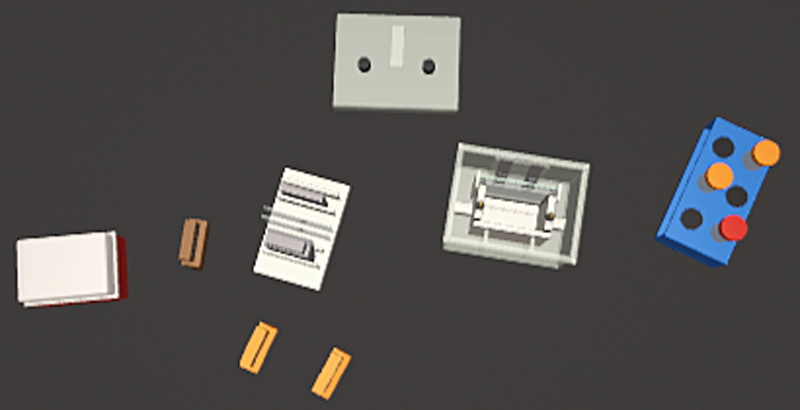

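View pics/scene0c.png

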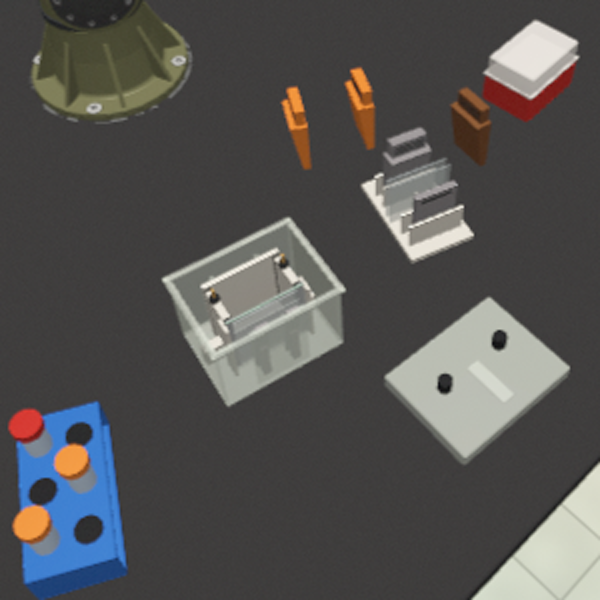

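Run:
```python
from h import *
P,im=cloud('top0')
def box(n,l,t,r,b,zlo,zhi):
    Q=P[t:b,l:r].reshape(-1,3); Q=Q[(Q[:,2]>zlo)&(Q[:,2]<zhi)]
    rc=cv2.minAreaRect(Q[:,:2].astype(np.float32)); print(n,len(Q),'z',Q[:,2].max().round(1),'rect',np.round(rc[0],1),np.round(rc[1],1),round(rc[2],1), 'mean',Q.mean(0).round(1))
box('rackbase',215,178,272,248,4,18)
box('rackall',215,178,272,248,4,130)
for z in [(85,130),(95,130),(70,90),(45,70)]:
    try: box('wedge%s'%(z,),225,205,255,236,*z)
    except Exception as e: print(z,e)
box('dam',230,186,258,206,60,90)
box('tankrim',312,165,398,236,110,125)
for z in [(110,118),(124,140)]: box('core',325,175,385,225,*z)
box('tank all',312,165,398,236,6,125)
box('brown',180,203,198,235,80,125)
box('o1',210,255,233,290,80,125);box('o2',250,270,270,302,80,125)
s=manip.calibration('wrist'); st=manip.read_state();print(s, st['eef_pos'],st['clock'])
```

```text
rackbase 1074 z 17.9 rect [552.  137.4] [181.8 151.7] 0.1 mean [551.2 130.6   9.1]
rackall 1995 z 126.3 rect [552.  137.4] [181.8 151.7] 0.1 mean [553.6 131.3  36.9]
wedge(85, 130) 241 z 126.3 rect [534.7 141.2] [68.5 37.6] 72.8 mean [526.8 140.6 107. ]
wedge(95, 130) 165 z 126.3 rect [527.5 142.6] [57.  23.1] 75.3 mean [525.3 141.9 114.1]
wedge(70, 90) 94 z 89.4 rect [541.4 141.8] [78.5 50. ] 73.1 mean [543.6 132.6  80.7]
wedge(45, 70) 121 z 69.8 rect [538.  141.3] [81.9 53.6] 73.3 mean [530.7 138.2  53.4]
dam 143 z 89.8 rect [581.6 130.1] [59.4 38.8] 72.9 mean [589.9 128.6  80.2]
tankrim 1142 z 125.0 rect [ 569.9 -150.2] [168.1 129. ] 79.4 mean [ 571.7 -152.1  117.6]
core 386 z 118.0 rect [ 567.7 -151.6] [147.3 123.8] 88.4 mean [ 570.2 -154.9  114.1]
core 7 z 134.1 rect [ 578.5 -172.6] [ 70.7 122.8] 38.7 mean [ 560.5 -164.1  129.6]
tank all 3516 z 125.0 rect [ 583.5 -159.5] [214.8 191.4] 86.4 mean [ 572.8 -155.6   73.5]
brown 251 z 116.0 rect [531.3 264.6] [23.6 60.1] 79.9 mean [529.8 264.5  97.8]
o1 246 z 115.1 rect [395.1 180.8] [23.2 59.9] 64.3 mean [395.  180.1  98. ]
o2 227 z 114.0 rect [361.   88.4] [23.4 59.8] 61.8 mean [360.8  88.1  98.6]
{'fx': 368.30870250805737, 'fy': 368.30870250805737, 'cx': 274.7786006705841, 'cy': 213.14751022351993, 'world_from_camera': array([[ 2.73294357e-01, -9.22705479e-01, -2.71891143e-01,
         6.95683608e+01],
       [ 9.61930298e-01,  2.62310101e-01,  7.67040606e-02,
         5.51907758e+02],
       [ 5.44536160e-04, -2.82503115e-01,  9.59266227e-01,
         3.85016430e+02],
       [ 0.00000000e+00,  0.00000000e+00,  0.00000000e+00,
         1.00000000e+00]])} [150.28303839 529.05228026 205.43137425] 1.1
```

Candidates in the top picture: grey piece with tab in the rack (239,221), dam in the rack (244,196, flat), brown look-alike (189,219), orange look-alikes (221,272) and (260,286). By the description the grey one at (239,221) is the wedge. I'll move over it for a close crop.

```bash
python3 -m inch '{"grip":[1,1,1,1,1,1,1,1,1,1],"travel":[[3,-3,4],[7,-7.2,5],[11,-11.5,5],[15,-16,5],[19.2,-20.2,5],[23.4,-24.4,5],[27.6,-28.6,5],[31.8,-32.8,5],[35,-36.2,5],[37.7,-38.7,5]],"turn":[[0,0,-9],[0,0,-18],[0,0,-27],[0,0,-36],[0,0,-45],[0,0,-54],[0,0,-63],[0,0,-72],[0,0,-82],[0,0,-91]]}'
python3 - <<'E'
from h import *
s=manip.read_state();print(s['clock'],s['eef_pos'],s['eef_rot'],s['joints'])
snap('wrist','w1')
print([(r['bbox'],round(r['p'],2)) for r in manip.look_for('wrist','wedge')])
E
```

```text
clock: 2.35
eef_pos: [528.4, 140.4, 255.4]
eef_rot: [3.142, 0.0, 1.27]
wrist_force: [-0.8, 0.1, 0.3]
finger_gap: 93.7
2.35 [528.38151622 140.3789943  255.43480072] [3.14154230e+00 7.66018301e-06 1.26996748e+00] [ 1.92697843e-01  2.58882689e-01  1.45705845e+00 -3.09262093e-05
  1.42561080e+00  4.93531168e-01]
[([90.0, 163.3, 180.5, 209.8], 0.87), ([196.2, 38.5, 269.5, 80.6], 0.64), ([99.8, 238.3, 183.2, 300.8], 0.61), ([256.1, 149.6, 291.3, 228.1], 0.57)]
```

View pics/w1.png

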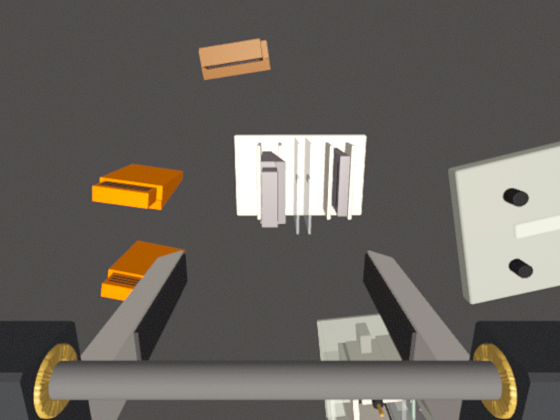

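Run:
```python
from h import *
a=cv2.imread('pics/w1.png')[125:245,225:375]; cv2.imwrite('pics/w1c.png',cv2.resize(a,(750,600),interpolation=cv2.INTER_CUBIC))
P,im=cloud('w1')
Q=P[145:235,255:295].reshape(-1,3); 
for z0,z1 in [(112,130),(60,110),(84,100),(14,60)]:
    q=Q[(Q[:,2]>z0)&(Q[:,2]<z1)]
    if len(q)>4:
        rc=cv2.minAreaRect(q[:,:2].astype(np.float32));print(z0,len(q),np.round(q.mean(0),1),np.round(np.median(q[:,2]),1),np.round(rc[0],1),np.round(rc[1],1),round(rc[2],1))
np.set_printoptions(linewidth=200,suppress=True)
for v in range(150,232,8):
    print(v,[tuple(np.round(P[v,u]).astype(int)) if np.isfinite(P[v,u,0]) else 0 for u in range(256,292,4)])
# rack base
R=P[130:220,230:370].reshape(-1,3); R=R[(R[:,2]>4)&(R[:,2]<16)]
rc=cv2.minAreaRect(R[:,:2].astype(np.float32));print(rc, np.median(R[:,2]))
```

```text
112 919 [525.2 143.2 119.5] 119.9 [524.8 142.3] [49.8 14.7] 72.2
60 775 [533.9 149.7  92.6] 94.3 [527.6 141.4] [59.9 24. ] 72.3
84 667 [533.8 146.6  94.3] 94.4 [527.7 141.4] [59.8 23.7] 71.7
14 491 [527.2 150.   43.7] 49.2 [529.9 138. ] [84.5 41. ] 72.4
150 [(np.int64(522), np.int64(180), np.int64(50)), (np.int64(525), np.int64(178), np.int64(38)), (np.int64(527), np.int64(173), np.int64(9)), (np.int64(532), np.int64(172), np.int64(9)), (np.int64(536), np.int64(171), np.int64(10)), (np.int64(541), np.int64(169), np.int64(11)), (np.int64(546), np.int64(173), np.int64(50)), (np.int64(549), np.int64(166), np.int64(10)), (np.int64(554), np.int64(165), np.int64(11))]
158 [(np.int64(519), np.int64(172), np.int64(49)), (np.int64(523), np.int64(170), np.int64(40)), (np.int64(529), np.int64(172), np.int64(68)), (np.int64(533), np.int64(171), np.int64(70)), (np.int64(536), np.int64(170), np.int64(69)), (np.int64(540), np.int64(169), np.int64(70)), (np.int64(544), np.int64(167), np.int64(70)), (np.int64(546), np.int64(158), np.int64(11)), (np.int64(551), np.int64(156), np.int64(11))]
166 [(np.i
[... 3185 characters left out ...]
nt64(525), np.int64(121), np.int64(121)), (np.int64(526), np.int64(112), np.int64(94)), (np.int64(530), np.int64(110), np.int64(94)), (np.int64(527), np.int64(79), np.int64(-1))]
230 [(np.int64(486), np.int64(81), np.int64(0)), (np.int64(491), np.int64(80), np.int64(1)), (np.int64(496), np.int64(78), np.int64(-1)), (np.int64(500), np.int64(77), np.int64(-1)), (np.int64(505), np.int64(75), np.int64(-1)), (np.int64(510), np.int64(74), np.int64(1)), (np.int64(515), np.int64(72), np.int64(0)), (np.int64(519), np.int64(70), np.int64(-2)), (np.int64(524), np.int64(69), np.int64(-2))]
((556.53466796875, 131.62779235839844), (95.5365982055664, 150.1624298095703), 72.24105072021484) 9.964990279168546
```

View pics/w1c.png

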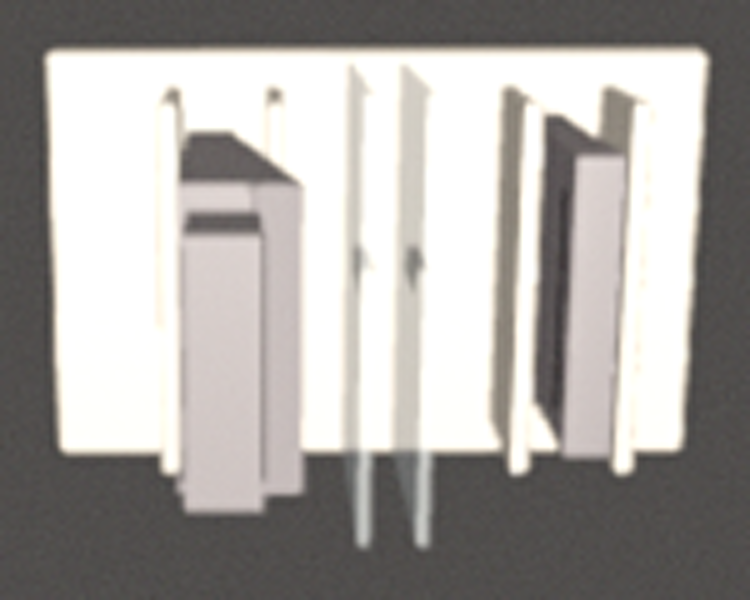

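The crop shows the grey wedge with its tab at (268,200) and the shoulder and slope to the right (+x world), next to the glass plates and the untapered dam at (343,180). It's the right piece and faces the right way. Descending to grasp it.

```bash
python3 -m inch '{"grip":[0.2,0,0,0,0,0,0,0],"travel":[[-0.2,0.1,-4],[-0.35,0.2,-8],[-0.35,0.2,-12],[-0.35,0.2,-14],[-0.35,0.2,-15],[-0.35,0.2,-15.8],[-0.35,0.2,-15.8],[-0.35,0.2,-15.8]],"turn":[[0,0,-0.5],[0,0,-0.5],[0,0,-0.5],[0,0,-0.5],[0,0,-0.5],[0,0,-0.5],[0,0,-0.5],[0,0,-0.5]]}' 25
python3 -m inch '{"grip":[-1,-1,-1,-1,-1],"travel":[[0,0,0],[0,0,0],[0,0,0],[0,0,0],[0,0,0]],"turn":[[0,0,0],[0,0,0],[0,0,0],[0,0,0],[0,0,0]]}' 25
```

```text
clock: 3.45
eef_pos: [525.7, 141.8, 97.6]
eef_rot: [3.141, 0.0, 1.261]
wrist_force: [0.0, 0.0, 0.2]
finger_gap: 47.0
clock: 4.08
eef_pos: [525.5, 141.9, 97.6]
eef_rot: [-3.141, 0.0, 1.261]
wrist_force: [-3.3, 1.3, 2.5]
finger_gap: 14.2
```

```bash
python3 -m inch '{"grip":[-1,-1,-1,-1,-1,-1,-1,-1,-1,-1],"travel":[[0,0,4],[0,0,10],[0,0,16],[1,-5,17],[2,-11,17],[3,-17,17],[4,-23,17],[4,-29,17],[4,-35,17],[4,-42,17]],"turn":[[0,0,0],[0,0,0],[0,0,0],[0,0,2],[0,0,4],[0,0,6],[0,0,7],[0,0,7],[0,0,7],[0,0,7]]}' 25
python3 -m inch '{"grip":[-1,-1,-1],"travel":[[0,0,0],[0,0,0],[0,0,0]],"turn":[[0,0,0],[0,0,0],[0,0,0]]}'
python3 - <<'E'
from h import *
s=manip.read_state();print(s['clock'],s['eef_pos'],s['eef_rot'],s['qd'])
snap('wrist','w2')
for l in ['cassette','cassette_face','tank','wedge']:print(l,[(r['bbox'],round(r['p'],2)) for r in manip.look_for('wrist',l)][:2])
E
```

```text
clock: 5.32
eef_pos: [565.2, -272.6, 267.5]
eef_rot: [3.142, 0.0, 1.383]
wrist_force: [1.5, 0.3, -0.4]
finger_gap: 13.9
clock: 5.7
eef_pos: [565.5, -271.4, 267.6]
eef_rot: [3.141, 0.0, 1.385]
wrist_force: [0.0, 1.0, -1.0]
finger_gap: 13.9
5.7 [ 565.52226282 -271.40359289  267.62621895] [3.14131918e+00 2.85172769e-04 1.38455903e+00] [ 0.00398356 -0.0017981  -0.00158096 -0.00083716  0.0011518  -0.0025591 ]
cassette [([275.4, 0.0, 290.8, 120.2], 0.87)]
cassette_face [([274.2, 0.0, 290.9, 118.6], 0.57), ([259.8, 180.5, 302.4, 333.5], 0.21)]
tank [([170.9, 0.2, 329.5, 161.7], 0.59)]
wedge [([254.2, 175.5, 304.1, 330.9], 0.96), ([274.9, 0.0, 289.0, 122.9], 0.25)]
```

View pics/w2.png

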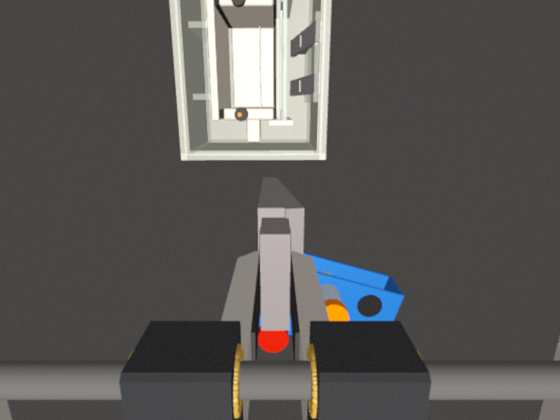

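```bash
python3 -m inch '{"grip":[-1,-1,-1,-1],"travel":[[-0.5,4,0],[-0.8,5.5,0],[-0.8,5.5,0],[-0.8,5.5,0]],"turn":[[0,0,0],[0,0,0],[0,0,0],[0,0,0]]}'
python3 - <<'E'
from h import *
s=manip.read_state();print(s['clock'],s['eef_pos'],s['eef_rot'],s['qd'])
snap('wrist','w3')
a=cv2.imread('pics/w3.png')[0:240,150:350]; cv2.imwrite('pics/w3c.png',cv2.resize(a,(500,600),interpolation=cv2.INTER_CUBIC))
P,im=cloud('w3')
Q=P[0:260,150:350].reshape(-1,3)
q=Q[(Q[:,2]>112)&(Q[:,2]<128)]
print(np.nanmedian(q[:,2]),cv2.minAreaRect(q[:,:2].astype(np.float32)))
E
```

```text
clock: 6.45
eef_pos: [557.5, -217.7, 267.7]
eef_rot: [3.141, 0.001, 1.384]
wrist_force: [0.1, -1.2, -0.8]
finger_gap: 14.0
6.45 [ 557.49316647 -217.69548879  267.66491523] [3.14115467e+00 6.55926893e-04 1.38371998e+00] [-0.00512255  0.00590671 -0.00178259  0.00172026  0.00111562 -0.00038659]
119.72647915519548 ((566.9505615234375, -149.8033447265625), (168.36758422851562, 128.3849334716797), 79.53923034667969)
```

View pics/w3c.png

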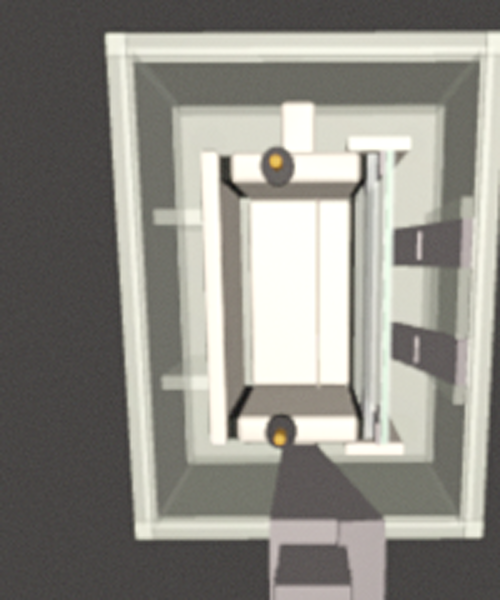

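```bash
cat > t.py <<'E'
from h import *
a=np.deg2rad(79.54-90); C=np.array([566.95,-149.8])
X=np.array([np.cos(a),np.sin(a)]);Y=np.array([-np.sin(a),np.cos(a)])
def tf(P):
    d=P[...,:2]-C; return np.stack([d@X,d@Y,P[...,2]],-1)
E
python3 - <<'E'
from t import *
P,im=cloud('w3'); T=tf(P)
f=lambda y0,y1,z0,z1,x0=-70,x1=75:(T[...,1]>y0)&(T[...,1]<y1)&(T[...,2]>z0)&(T[...,2]<z1)&(T[...,0]>x0)&(T[...,0]<x1)
h,e=np.histogram(T[f(-30,30,108,122)][:,0],bins=np.arange(-70,76,1)); print([(int(x),int(n)) for x,n in zip(e,h) if n])
q=T[f(-45,45,108,122,20,45)]; print(len(q),np.percentile(q[:,0],[1,5,50,95,99]).round(1),np.percentile(q[:,2],[5,50,95]).round(1))
for v in (70,84,98,112,126,140):
    print(v,[(u,*np.round(T[v,u],0).astype(int).tolist(),im[v,u].tolist()) for u in range(292,346,2) if np.isfinite(T[v,u,0])])
E
```

```text
[(-65, 4), (-64, 80), (-63, 78), (-62, 74), (-61, 84), (-60, 83), (-59, 82), (-58, 83), (-57, 164), (-56, 91), (-37, 1), (-36, 72), (-35, 73), (-34, 83), (-33, 80), (-32, 84), (-31, 101), (-30, 25), (25, 41), (26, 85), (27, 83), (28, 84), (29, 9), (49, 1), (50, 62), (51, 81), (52, 118), (53, 80), (54, 83), (55, 96), (56, 97), (57, 83), (58, 82), (59, 83), (60, 80), (61, 84), (62, 83), (63, 83), (64, 4)]
475 [20.5 25.6 27.2 28.9 29.1] [110.3 116.1 117.4]
70 [(292, 17, 42, 113, [253, 248, 234]), (294, 19, 42, 111, [117, 111, 100]), (296, 20, 43, 110, [100, 99, 94]), (298, 23, 43, 102, [217, 217, 213]), (300, 24, 43, 104, [182, 182, 179]), (302, 25, 42, 116, [153, 147, 140]), (304, 27, 42, 117, [219, 229, 215]), (306, 28, 42, 117, [241, 252, 236]), (308, 39, 51, 8, [222, 221, 208]), (310, 42, 51, 7, [219, 219, 205]), (312, 44, 51, 8, [219, 219, 206]), (314, 46, 51, 8, [219, 218, 204]), (316, 48, 51, 7, [219, 218, 205]), (318, 51, 51, 8, [218, 219, 205]), (320, 53, 51, 8, [220, 218, 205]), (322, 55, 51, 8, [220, 218, 205]), (324, 56, 50, 19, [190, 188, 176]), (326, 56, 49, 34, [165, 164,
[... 4464 characters left out ...]
9, [162, 162, 156]), (308, 38, -23, 37, [93, 87, 87]), (310, 40, -22, 46, [97, 91, 93]), (312, 41, -22, 54, [97, 92, 91]), (314, 42, -21, 62, [98, 92, 93]), (316, 43, -20, 71, [176, 168, 164]), (318, 45, -20, 76, [99, 94, 93]), (320, 46, -19, 83, [96, 90, 90]), (322, 47, -19, 90, [92, 86, 87]), (324, 48, -18, 95, [95, 90, 90]), (326, 49, -17, 103, [98, 94, 92]), (328, 50, -17, 109, [95, 88, 89]), (330, 51, -16, 114, [98, 94, 92]), (332, 52, -16, 120, [121, 114, 112]), (334, 54, -16, 120, [186, 176, 175]), (336, 56, -16, 120, [188, 180, 176]), (338, 57, -16, 119, [218, 218, 206]), (340, 59, -16, 121, [240, 240, 226]), (342, 61, -16, 121, [223, 223, 209]), (344, 63, -16, 119, [217, 216, 203])]
```

Run:
```python
from t import *
P,im=cloud('w3'); T=tf(P)
m=(T[...,0]>25)&(T[...,0]<30)&(T[...,2]>114)&(T[...,2]<119); print('cass y',np.percentile(T[m][:,1],[0,1,2,50,98,99,100]).round(1))
m=(T[...,0]>40)&(T[...,0]<56)&(T[...,2]>118)&(T[...,2]<122.); print('ribs y',np.histogram(T[m][:,1],bins=np.arange(-80,81,4)))
m=(T[...,0]>40)&(T[...,0]<50)&(T[...,2]>45)&(T[...,2]<105); q=T[m]; A=np.c_[q[:,2]-120,np.ones(len(q))]; print('rib fit',np.linalg.lstsq(A,q[:,0],rcond=None)[0], 'y',np.percentile(q[:,1],[1,50,99]))
m=(T[...,1]>-22)&(T[...,1]<45)&(T[...,0]>27.5)&(T[...,0]<31)&(T[...,2]>114)
q=T[m]
for y0 in range(-20,45,10):
    w=q[(q[:,1]>y0)&(q[:,1]<y0+10)]; print(y0,len(w),w[:,0].max().round(2))
s=manip.read_state(); p=tf(np.array(s['eef_pos'])); print('tool in tank',p)
for tx in (40.7,):
    print('move cm',((C+X*tx)-s['eef_pos'][:2])/10)
```

```text
cass y [-77.7 -75.8 -49.2   4.5  49.8  76.   80.8]
ribs y (array([ 71,   8,   4,   4,   4,   1,   0,   2,   3,   0,   2,   0,   0,
        25,  26,  19,  25,   1,   3,   3,   3,   0,   3,  22,  26,  25,
        25,   0,   4,   2,   0,   1,   1,   1,   0,   0,   3,   0,  12,
       106]), array([-80, -76, -72, -68, -64, -60, -56, -52, -48, -44, -40, -36, -32,
       -28, -24, -20, -16, -12,  -8,  -4,   0,   4,   8,  12,  16,  20,
        24,  28,  32,  36,  40,  44,  48,  52,  56,  60,  64,  68,  72,
        76,  80]))
rib fit [ 0.11130145 49.84077631] y [-76.35384515 -11.93475789  76.1828922 ]
-20 22 28.81
-10 24 28.6
0 20 29.12
10 24 29.17
20 23 28.95
30 26 28.77
40 12 28.56
tool in tank [  3.02059932 -68.60093609 267.56074238]
move cm [4.95076744 6.06202593]
```

```bash
python3 -m inch '{"grip":[-1,-1,-1,-1,-1,-1,-1,-1],"travel":[[2,3,0],[4,5.5,0],[4.95,6.05,-1],[4.95,6.05,-3.5],[4.95,6.05,-5.5],[4.95,6.05,-7.3],[4.95,6.05,-7.3],[4.95,6.05,-7.3]],"turn":[[0,0,0.2],[0,0,0.2],[0,0,0.25],[0,0,0.25],[0,0,0.25],[0,0,0.25],[0,0,0.25],[0,0,0.25]]}'
python3 - <<'E'
from t import *
s=manip.read_state();print(s['clock'],s['eef_rot'],s['wrist_force'],'tank',tf(np.array(s['eef_pos'])))
snap('wrist','w4')
a=cv2.imread('pics/w4.png')[60:340,170:390]; cv2.imwrite('pics/w4c.png',cv2.resize(a,(471,600),interpolation=cv2.INTER_CUBIC))
im,_,_=snap('scene','s4')
a=cv2.imread('pics/s4.png')[130:310,170:350]; cv2.imwrite('pics/s4c.png',cv2.resize(a,(600,600),interpolation=cv2.INTER_CUBIC))
E
```

```text
clock: 7.5
eef_pos: [607.2, -157.7, 195.3]
eef_rot: [3.14, 0.001, 1.388]
wrist_force: [1.0, 0.7, -1.5]
finger_gap: 13.4
7.5 [3.14042319e+00 6.80716218e-04 1.38750178e+00] [ 0.95107038  0.67345622 -1.54551677] tank [ 40.98273878  -0.43199769 195.26413336]
```

View pics/w4c.png

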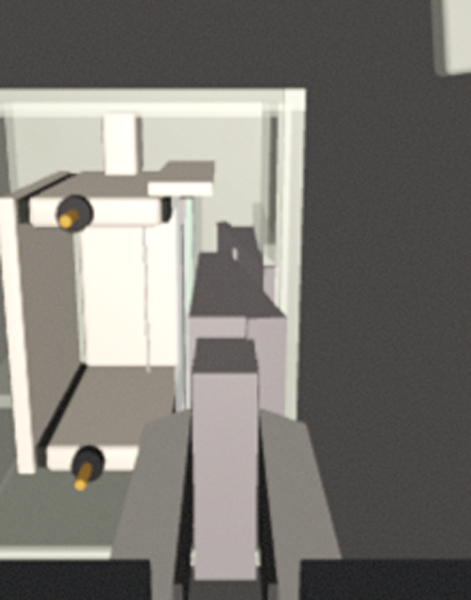

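View pics/s4c.png

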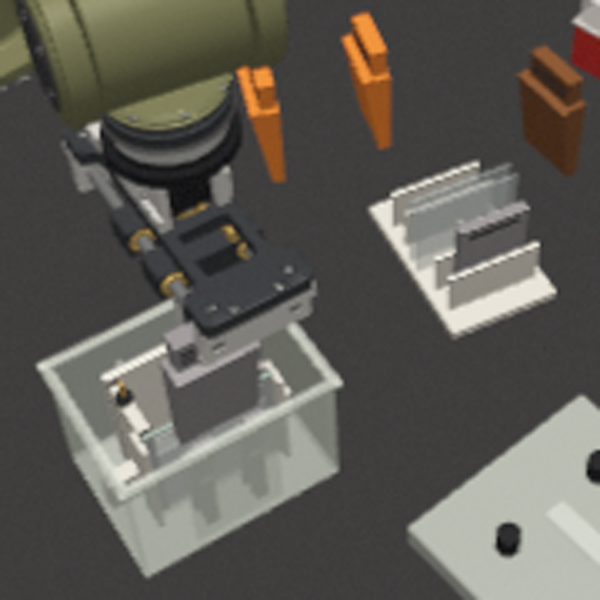

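```bash
python3 -m inch '{"grip":[-1,-1,-1,-1,-1],"travel":[[0,0.04,-1],[0,0.04,-2],[0,0.04,-2.5],[0,0.04,-2.5],[0,0.04,-2.5]],"turn":[[0,0,0],[0,0,0],[0,0,0],[0,0,0],[0,0,0]]}' 
python3 -m inch '{"grip":[-1,-1,-1,-1],"travel":[[-0.1,0.02,0],[-0.15,0.03,0],[-0.15,0.03,0],[-0.15,0.03,0]],"turn":[[0,0,0],[0,0,0],[0,0,0],[0,0,0]]}' 
python3 -c "
from t import *
s=manip.read_state();print(s['wrist_force'],tf(np.array(s['eef_pos'])))"
```

```text
clock: 8.22
eef_pos: [607.3, -157.1, 170.7]
eef_rot: [3.14, 0.001, 1.388]
wrist_force: [-0.4, 0.5, -1.4]
finger_gap: 13.8
clock: 8.72
eef_pos: [605.9, -156.9, 170.8]
eef_rot: [3.139, 0.001, 1.388]
wrist_force: [1.0, -0.4, -0.5]
finger_gap: 14.1
[ 0.96990174 -0.41906703 -0.50169961] [3.95809569e+01 1.26687146e-01 1.70820050e+02]
```

```bash
for i in 1; do python3 -m inch '{"grip":[-1,-1,-1],"travel":[[-0.06,0.01,0],[-0.06,0.01,0],[-0.06,0.01,0]],"turn":[[0,0,0],[0,0,0],[0,0,0]]}'; done
python3 -m inch '{"grip":[-1,-1,-1],"travel":[[-0.05,0.01,0],[-0.05,0.01,0],[-0.05,0.01,0]],"turn":[[0,0,0],[0,0,0],[0,0,0]]}' 
python3 -c "
from t import *
s=manip.read_state();print(s['wrist_force'],s['moment'],tf(np.array(s['eef_pos'])))"
```

```text
clock: 9.1
eef_pos: [605.5, -156.8, 170.9]
eef_rot: [3.139, 0.001, 1.388]
wrist_force: [4.0, -1.6, -2.0]
finger_gap: 13.6
clock: 9.48
eef_pos: [605.4, -156.8, 171.0]
eef_rot: [3.138, 0.001, 1.388]
wrist_force: [6.3, -0.7, -3.4]
finger_gap: 13.7
[ 6.29866847 -0.70914681 -3.36798623] [-0.31298468 -1.3627377  -0.06706251] [3.90618014e+01 1.31175956e-01 1.70998487e+02]
```

```bash
python3 -m inch '{"grip":[-1,-1,-1],"travel":[[0.04,-0.01,0],[0.04,-0.01,0],[0.04,-0.01,0]],"turn":[[0,0,0],[0,0,0],[0,0,0]]}'
python3 -m inch '{"grip":[-1,-1,-1,-1,-1],"travel":[[0.01,0,-0.8],[0.01,0,-1.6],[0.01,0,-2.2],[0.01,0,-2.2],[0.01,0,-2.2]],"turn":[[0,0,0],[0,0,0],[0,0,0],[0,0,0],[0,0,0]]}' 
python3 -c "
from t import *
s=manip.read_state();print(s['wrist_force'],s['eef_rot'],tf(np.array(s['eef_pos'])))"
```

```text
clock: 9.85
eef_pos: [605.7, -156.8, 171.0]
eef_rot: [3.138, 0.001, 1.388]
wrist_force: [1.5, -0.1, -1.2]
finger_gap: 13.4
clock: 10.48
eef_pos: [605.8, -156.8, 148.9]
eef_rot: [3.138, 0.001, 1.388]
wrist_force: [2.5, 0.1, -2.5]
finger_gap: 13.6
[ 2.45948891  0.13071103 -2.5166055 ] [3.13800642e+00 8.07702828e-04 1.38765624e+00] [3.94579611e+01 1.33956522e-01 1.48938232e+02]
```

```bash
python3 -m inch '{"grip":[-1,-1,-1],"travel":[[0.03,0,-0.4],[0.03,0,-0.7],[0.03,0,-0.7]],"turn":[[0,0,0],[0,0,0],[0,0,0]]}'
python3 -m inch '{"grip":[-1,-1,-1],"travel":[[0,0,-0.15],[0,0,-0.3],[0,0,-0.3]],"turn":[[0,0,0],[0,0,0],[0,0,0]]}' 
python3 -c "
from t import *
s=manip.read_state();print(s['wrist_force'],s['eef_rot'],tf(np.array(s['eef_pos'])))"
```

```text
clock: 10.85
eef_pos: [606.0, -156.8, 141.7]
eef_rot: [3.138, 0.001, 1.388]
wrist_force: [1.3, 0.1, -1.9]
finger_gap: 13.7
clock: 11.22
eef_pos: [605.9, -156.8, 138.5]
eef_rot: [3.139, 0.001, 1.388]
wrist_force: [1.1, 0.2, -2.1]
finger_gap: 13.9
[ 1.08753559  0.21791824 -2.06255903] [3.13855479e+00 7.59572622e-04 1.38772340e+00] [ 39.62122811   0.19742034 138.49915529]
```

```bash
M='x'; python3 -m inch '{"grip":[-1,-1,-1],"travel":[[0,0,-0.15],[0,0,-0.2],[0,0,-0.2]],"turn":[[0,0,0],[0,0,0],[0,0,0]]}'
python3 -m inch '{"grip":[-1,-1,-1],"travel":[[0,0,-0.15],[0,0,-0.2],[0,0,-0.2]],"turn":[[0,0,0],[0,0,0],[0,0,0]]}'
```

```text
clock: 11.6
eef_pos: [605.9, -156.8, 136.4]
eef_rot: [3.139, 0.001, 1.388]
wrist_force: [2.4, 0.2, -2.0]
finger_gap: 13.7
clock: 11.98
eef_pos: [605.9, -156.8, 134.3]
eef_rot: [3.139, 0.001, 1.388]
wrist_force: [1.8, -0.5, -1.5]
finger_gap: 13.5
```

```bash
python3 -m inch '{"grip":[-1,-1,-1],"travel":[[0,0,-0.15],[0,0,-0.2],[0,0,-0.2]],"turn":[[0,0,0],[0,0,0],[0,0,0]]}'
python3 -m inch '{"grip":[-1,-1,-1],"travel":[[0,0,-0.1],[0,0,-0.15],[0,0,-0.15]],"turn":[[0,0,0],[0,0,0],[0,0,0]]}'
```

```text
clock: 12.35
eef_pos: [605.9, -156.8, 132.2]
eef_rot: [3.139, 0.001, 1.388]
wrist_force: [2.8, -0.2, -2.6]
finger_gap: 13.9
clock: 12.72
eef_pos: [605.9, -156.8, 130.7]
eef_rot: [3.139, 0.001, 1.388]
wrist_force: [1.7, -0.8, -2.2]
finger_gap: 13.8
```

```bash
python3 -m inch '{"grip":[-1,-1,-1],"travel":[[0,0,-0.1],[0,0,-0.15],[0,0,-0.15]],"turn":[[0,0,0],[0,0,0],[0,0,0]]}'
python3 - <<'E'
from t import *
s=manip.read_state();print(s['wrist_force'],tf(np.array(s['eef_pos'])))
snap('wrist','w5')
a=cv2.imread('pics/w5.png')[60:340,170:390]; cv2.imwrite('pics/w5c.png',cv2.resize(a,(471,600),interpolation=cv2.INTER_CUBIC))
E
```

```text
clock: 13.1
eef_pos: [606.0, -156.8, 129.3]
eef_rot: [3.138, 0.001, 1.388]
wrist_force: [2.6, -0.3, 1.0]
finger_gap: 13.8
[ 2.63964952 -0.28172082  1.00624047] [ 39.69900501   0.19120833 129.28975645]
```

View pics/w5c.png

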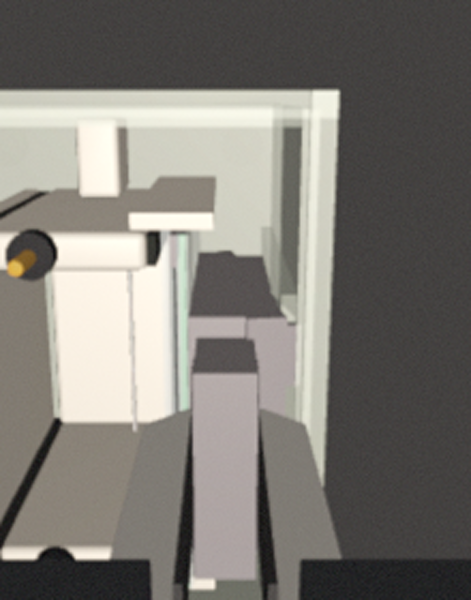

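```bash
python3 -m inch '{"grip":[-0.5,-0.4,-0.4,-0.4],"travel":[[0,0,0],[0,0,0],[0,0,0],[0,0,0]],"turn":[[0,0,0],[0,0,0],[0,0,0],[0,0,0]]}'
python3 -m inch '{"grip":[-0.4,-0.4,-0.4,-0.4,-0.4,-0.4],"travel":[[0,0,1.5],[0,0,4],[0,0,8],[-1,-3,9],[-1.5,-5.5,9],[-1.5,-5.5,9]],"turn":[[0,0,0],[0,0,0],[0,0,0],[0,0,0],[0,0,0],[0,0,0]]}'
python3 - <<'E'
from t import *
s=manip.read_state();print(s['clock'],s['wrist_force'],tf(np.array(s['eef_pos'])))
snap('wrist','w6')
a=cv2.imread('pics/w6.png')[0:340,130:390]; cv2.imwrite('pics/w6c.png',cv2.resize(a,(459,600),interpolation=cv2.INTER_CUBIC))
P,im=cloud('w6');T=tf(P)
for z in [(136,170),(118,133)]:
    m=(abs(T[...,1])<40)&(T[...,0]>20)&(T[...,0]<54)&(T[...,2]>z[0])&(T[...,2]<z[1]); q=T[m]
    print(len(q),np.median(q[:,2]),cv2.minAreaRect(q[:,:2].astype(np.float32)))
m=(abs(T[...,1])>31)&(abs(T[...,1])<46)&(T[...,0]>20)&(T[...,0]<36)&(T[...,2]>113)&(T[...,2]<120);q=T[m]; print('glass',len(q),np.percentile(q[:,0],[2,98]))
snap('scene','s6')
a=cv2.imread('pics/s6.png')[170:310,170:310]; cv2.imwrite('pics/s6c.png',cv2.resize(a,(600,600),interpolation=cv2.INTER_CUBIC))
E
```

```text
clock: 13.65
eef_pos: [606.0, -156.8, 129.2]
eef_rot: [3.139, 0.001, 1.388]
wrist_force: [0.1, 0.2, 0.1]
finger_gap: 27.9
clock: 14.4
eef_pos: [590.7, -213.1, 220.3]
eef_rot: [3.138, 0.001, 1.386]
wrist_force: [-0.2, 1.0, -0.6]
finger_gap: 28.4
14.4 [-0.23037819  0.95233185 -0.62331363] [ 34.80853622 -57.9504234  220.30137028]
1701 151.0842909934671 ((38.273773193359375, 2.7950439453125), (49.44518280029297, 15.198326110839844), 89.71044921875)
1041 125.4790472138356 ((40.54590606689453, 4.949916839599609), (27.554729461669922, 63.91392135620117), 0.9063532948493958)
glass 207 [24.65602834 29.17341252]
```

View pics/w6c.png

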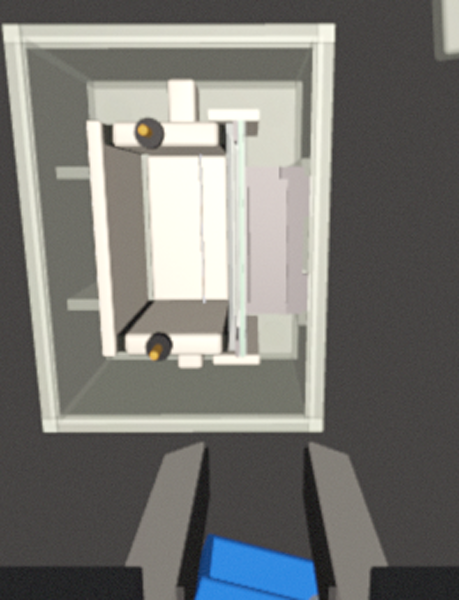

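View pics/s6c.png

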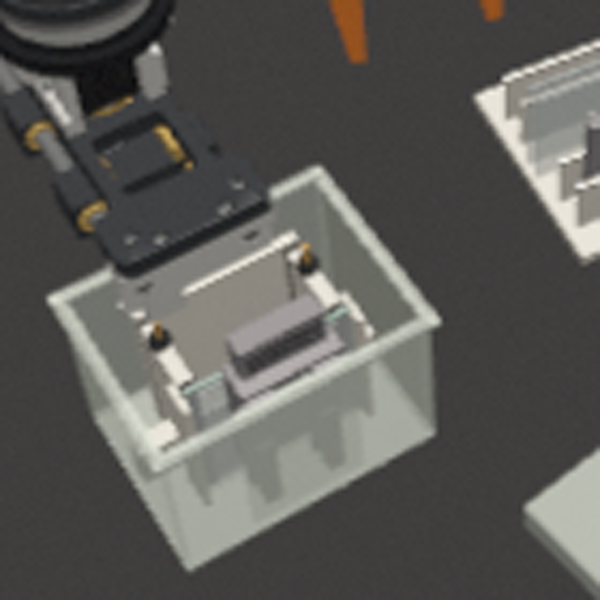

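Run:
```python
from t import *
print(manip.read_state()['qd'])
snap('wrist','w7')
for n in ('w6','w7'):
    P,im=cloud(n);T=tf(P);Q=P[0:260,130:360].reshape(-1,3)
    q=Q[(Q[:,2]>112)&(Q[:,2]<128)];r=cv2.minAreaRect(q[:,:2].astype(np.float32));print(n,r)
    print('rim ctr in tank',tf(np.array([*r[0],0])))
    m=(abs(T[...,1])<40)&(T[...,0]>20)&(T[...,0]<54)&(T[...,2]>140)&(T[...,2]<170); q=T[m]
    print(len(q),np.median(q[:,2]),cv2.minAreaRect(q[:,:2].astype(np.float32)))
    for s in(-1,1):
        m=(s*T[...,1]>34)&(s*T[...,1]<60)&(T[...,0]>26)&(T[...,0]<33)&(T[...,2]>114)&(T[...,2]<119);q=T[m];print('cass end',s,np.percentile(abs(q[:,1]),[95,98,99,100]), np.percentile(q[:,0],98))
```

```text
[ 0.0144784   0.00409346  0.00283594  0.00299388 -0.00373711  0.00037857]
w6 ((567.0293579101562, -148.66722106933594), (168.8703155517578, 128.622802734375), 79.50499725341797)
rim ctr in tank [-0.1276158   1.12836164  0.        ]
1701 151.0842909934671 ((38.273773193359375, 2.7950439453125), (49.44518280029297, 15.198326110839844), 89.71044921875)
cass end -1 [47.91025566 48.42289876 48.49408823 48.64685747] 28.643359026982264
cass end 1 [50.44456383 51.06809483 51.13330112 51.1961429 ] 29.175053675366687
w7 ((566.9061889648438, -149.39328002929688), (168.40269470214844, 128.5767822265625), 79.57742309570312)
rim ctr in tank [-0.1169226  0.3920072  0.       ]
1692 151.19136992450808 ((38.21979522705078, 1.937032699584961), (49.42455291748047, 15.212200164794922), 89.8564453125)
cass end -1 [48.24714331 48.84346797 48.93124806 49.00080205] 28.65359106776493
cass end 1 [49.37924232 50.04273958 50.0615546  50.12599214] 29.10133553703847
```

Run:
```python
from t import *
s=manip.read_state(); t=C+39.6*X+1.0*Y; print(s['clock'],(t-s['eef_pos'][:2])/10,(157-s['eef_pos'][2])/10,np.rad2deg(s['eef_rot']))
```

```text
14.55 [1.49456761 5.51404698] -6.260836065868057 [1.79818251e+02 3.65378482e-02 7.95297752e+01]
```

```bash
python3 -m inch '{"grip":[-1,-1,-1,-1,-1,-1,-1,-1],"travel":[[0.7,2.5,0],[1.3,5,0],[1.5,5.5,-1],[1.5,5.5,-3],[1.5,5.5,-5],[1.5,5.5,-6.1],[1.5,5.5,-6.1],[1.5,5.5,-6.1]],"turn":[[0,0,0],[0,0,0],[0,0,0],[0,0,0],[0,0,0],[0,0,0],[0,0,0],[0,0,0]]}'
python3 - <<'E'
from t import *
s=manip.read_state();print(s['clock'],s['wrist_force'],tf(np.array(s['eef_pos'])),s['finger_gap'])
snap('scene','s8')
a=cv2.imread('pics/s8.png')[170:310,170:310]; cv2.imwrite('pics/s8c.png',cv2.resize(a,(600,600),interpolation=cv2.INTER_CUBIC))
E
```

```text
clock: 15.55
eef_pos: [606.4, -156.3, 159.4]
eef_rot: [3.137, 0.001, 1.388]
wrist_force: [-0.1, -0.7, 0.4]
finger_gap: 0.5
15.55 [-0.08266013 -0.74969855  0.4011833 ] [ 40.00499597   0.75115701 159.40275592] 0.46325665426179696
```

View pics/s8c.png

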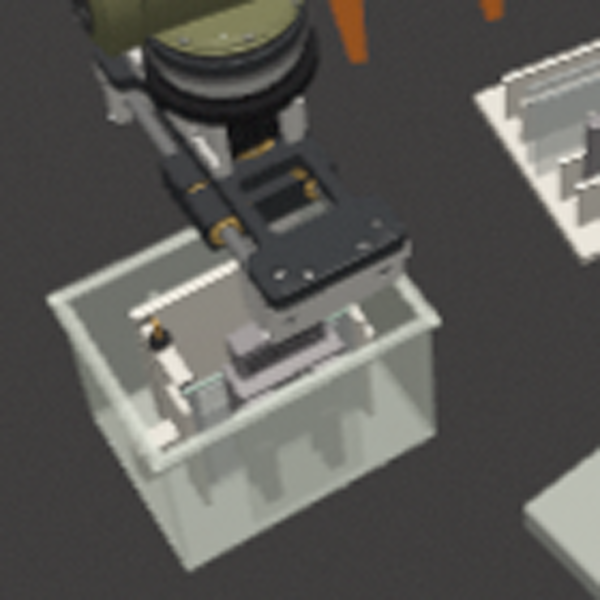

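```bash
python3 -m inch '{"grip":[-1,-1,-1,-1],"travel":[[-0.02,0,-0.3],[-0.04,0,-0.6],[-0.04,0,-0.6],[-0.04,0,-0.6]],"turn":[[0,0,0],[0,0,0],[0,0,0],[0,0,0]]}'
python3 -m inch '{"grip":[-1,-1,-1,-1],"travel":[[0,0,-0.06],[0,0,-0.12],[0,0,-0.18],[0,0,-0.18]],"turn":[[0,0,0],[0,0,0],[0,0,0],[0,0,0]]}'
```

```text
clock: 16.1
eef_pos: [606.1, -156.3, 153.5]
eef_rot: [3.137, 0.001, 1.388]
wrist_force: [-0.8, 0.0, 0.0]
finger_gap: 0.5
clock: 16.6
eef_pos: [606.0, -156.3, 151.6]
eef_rot: [3.137, 0.001, 1.388]
wrist_force: [-0.1, 0.8, 0.4]
finger_gap: 0.1
```

```bash
python3 -m inch '{"grip":[-1,-1,-1,-1],"travel":[[0,0,-0.03],[0,0,-0.06],[0,0,-0.08],[0,0,-0.08]],"turn":[[0,0,0],[0,0,0],[0,0,0],[0,0,0]]}'
python3 -m inch '{"grip":[-1,-1,-1,-1],"travel":[[0,0,-0.03],[0,0,-0.06],[0,0,-0.08],[0,0,-0.08]],"turn":[[0,0,0],[0,0,0],[0,0,0],[0,0,0]]}'
```

```text
clock: 17.1
eef_pos: [606.1, -156.3, 151.3]
eef_rot: [3.137, 0.001, 1.388]
wrist_force: [-2.5, 1.1, 5.9]
finger_gap: 0.3
clock: 17.6
eef_pos: [606.0, -156.3, 150.6]
eef_rot: [3.137, 0.001, 1.388]
wrist_force: [-2.7, 0.7, 5.0]
finger_gap: 0.4
```

```bash
python3 -m inch '{"grip":[-1,-1,-1,-1],"travel":[[0,0,-0.04],[0,0,-0.08],[0,0,-0.1],[0,0,-0.1]],"turn":[[0,0,0],[0,0,0],[0,0,0],[0,0,0]]}'
python3 -m inch '{"grip":[-1,-1,-1,-1],"travel":[[0,0,-0.04],[0,0,-0.08],[0,0,-0.1],[0,0,-0.1]],"turn":[[0,0,0],[0,0,0],[0,0,0],[0,0,0]]}'
python3 -m inch '{"grip":[-1,-1,-1,-1],"travel":[[0,0,-0.04],[0,0,-0.08],[0,0,-0.1],[0,0,-0.1]],"turn":[[0,0,0],[0,0,0],[0,0,0],[0,0,0]]}'
```

```text
clock: 18.1
eef_pos: [605.9, -156.3, 149.9]
eef_rot: [3.137, 0.001, 1.388]
wrist_force: [-2.7, 0.3, 5.5]
finger_gap: 0.2
clock: 18.6
eef_pos: [605.8, -156.3, 149.1]
eef_rot: [3.137, 0.001, 1.388]
wrist_force: [-2.8, 0.4, 5.6]
finger_gap: 0.4
clock: 19.1
eef_pos: [605.7, -156.3, 148.3]
eef_rot: [3.137, 0.001, 1.388]
wrist_force: [-3.2, 0.3, 5.3]
finger_gap: -0.1
```

```bash
python3 -m inch '{"grip":[-1,-1,-1,-1],"travel":[[0,0,-0.04],[0,0,-0.08],[0,0,-0.11],[0,0,-0.11]],"turn":[[0,0,0],[0,0,0],[0,0,0],[0,0,0]]}'
python3 -m inch '{"grip":[-1,-1,-1,-1],"travel":[[0,0,-0.04],[0,0,-0.08],[0,0,-0.11],[0,0,-0.11]],"turn":[[0,0,0],[0,0,0],[0,0,0],[0,0,0]]}'
python3 -m inch '{"grip":[-1,-1,-1,-1],"travel":[[0,0,-0.04],[0,0,-0.08],[0,0,-0.11],[0,0,-0.11]],"turn":[[0,0,0],[0,0,0],[0,0,0],[0,0,0]]}'
```

```text
clock: 19.6
eef_pos: [605.6, -156.3, 147.6]
eef_rot: [3.137, 0.001, 1.388]
wrist_force: [-3.9, 1.0, 8.2]
finger_gap: 0.8
clock: 20.1
eef_pos: [605.6, -156.3, 147.5]
eef_rot: [3.137, 0.001, 1.388]
wrist_force: [-6.0, 1.6, 11.8]
finger_gap: 0.4
clock: 20.6
eef_pos: [605.6, -156.4, 147.6]
eef_rot: [3.136, 0.001, 1.388]
wrist_force: [-6.0, 2.2, 11.8]
finger_gap: 0.5
```

It has stopped at 147.5 mm with 11.8 N. I'll lift off and add separate gentle taps.

```bash
python3 -m inch '{"grip":[-1,-1,-1,-1,-1],"travel":[[0,0,0.2],[-0.03,0,0.3],[-0.03,0,0.3],[-0.03,0,0.3],[-0.03,0,0.3]],"turn":[[0,0,0],[0,0,0],[0,0,0],[0,0,0],[0,0,0]]}'
python3 -m inch '{"grip":[-1,-1,-1,-1,-1,-1,-1],"travel":[[0,0,-0.12],[0,0,-0.24],[0,0,-0.3],[0,0,-0.35],[0,0,-0.4],[0,0,-0.42],[0,0,-0.42]],"turn":[[0,0,0],[0,0,0],[0,0,0],[0,0,0],[0,0,0],[0,0,0],[0,0,0]]}'
```

```text
clock: 21.22
eef_pos: [605.3, -156.4, 150.4]
eef_rot: [3.136, 0.001, 1.388]
wrist_force: [1.0, 0.2, -0.5]
finger_gap: 0.8
clock: 22.1
eef_pos: [605.4, -156.4, 147.6]
eef_rot: [3.135, 0.002, 1.388]
wrist_force: [-6.2, 1.6, 12.2]
finger_gap: 0.2
```

```bash
python3 -m inch '{"grip":[-1,-1,-1,-1],"travel":[[0,0,0.2],[0,0,0.3],[0,0,0.3],[0,0,0.3]],"turn":[[0,0,0],[0,0,0],[0,0,0],[0,0,0]]}'
python3 -m inch '{"grip":[-1,-1,-1,-1,-1,-1,-1],"travel":[[0,0,-0.12],[0,0,-0.24],[0,0,-0.3],[0,0,-0.35],[0,0,-0.4],[0,0,-0.43],[0,0,-0.43]],"turn":[[0,0,0],[0,0,0],[0,0,0],[0,0,0],[0,0,0],[0,0,0],[0,0,0]]}'
python3 -m inch '{"grip":[-1,-1,-1,-1,-1,-1,-1,-1],"travel":[[0,0,0.3],[0,0,2],[0,0,5],[0,0,8],[-1,-3,8],[-1.5,-5.5,8],[-1.5,-5.5,8],[-1.5,-5.5,8]],"turn":[[0,0,0],[0,0,0],[0,0,0],[0,0,0],[0,0,0],[0,0,0],[0,0,0],[0,0,0]]}'
python3 - <<'E'
from t import *
s=manip.read_state();print(s['clock'],s['wrist_force'],np.abs(s['qd']).max())
snap('wrist','w9')
for n in ('w7','w9'):
    P,im=cloud(n);T=tf(P);Q=P[0:260,130:360].reshape(-1,3)
    q=Q[(Q[:,2]>112)&(Q[:,2]<128)];r=cv2.minAreaRect(q[:,:2].astype(np.float32));print('rim ctr in tank',tf(np.array([*r[0],0])))
    m=(abs(T[...,1])<40)&(T[...,0]>20)&(T[...,0]<54)&(T[...,2]>138)&(T[...,2]<170); q=T[m]
    print(len(q),np.median(q[:,2]),cv2.minAreaRect(q[:,:2].astype(np.float32)),'tilt',np.linalg.lstsq(np.c_[q[:,:2],np.ones(len(q))],q[:,2],rcond=None)[0][:2])
    for s in(-1,1):
        m=(s*T[...,1]>34)&(s*T[...,1]<60)&(T[...,0]>26)&(T[...,0]<33)&(T[...,2]>114)&(T[...,2]<119);q=T[m];print('cass end',s,np.percentile(abs(q[:,1]),[98]), np.percentile(q[:,0],98))
a=cv2.imread('pics/w9.png')[0:340,130:390]; cv2.imwrite('pics/w9c.png',cv2.resize(a,(459,600),interpolation=cv2.INTER_CUBIC))
E
```

```text
clock: 22.6
eef_pos: [605.3, -156.3, 150.3]
eef_rot: [3.136, 0.001, 1.388]
wrist_force: [0.1, -0.3, -0.8]
finger_gap: 0.4
clock: 23.48
eef_pos: [605.4, -156.4, 147.6]
eef_rot: [3.135, 0.002, 1.388]
wrist_force: [-6.4, 1.5, 13.8]
finger_gap: 0.0
clock: 24.48
eef_pos: [590.6, -210.8, 228.0]
eef_rot: [3.134, 0.002, 1.388]
wrist_force: [-0.2, 0.7, 0.4]
finger_gap: 0.8
24.475 [-0.20177972  0.72234151  0.42833134] 0.010396413198254654
rim ctr in tank [-0.1169226  0.3920072  0.       ]
1692 151.19136992450808 ((38.21979522705078, 1.937032699584961), (49.42455291748047, 15.212200164794922), 89.8564453125) tilt [ 0.03648342 -0.00201361]
cass end -1 [48.84346797] 28.65359106776493
cass end 1 [50.04273958] 29.10133553703847
rim ctr in tank [-0.04217073  0.38414643  0.        ]
1550 147.5152785638081 ((37.688751220703125, 2.090423583984375), (49.74782943725586, 15.002113342285156), 89.81761932373047) tilt [ 0.06783041 -0.00136809]
cass end -1 [49.24359242] 28.329711236105076
cass end 1 [50.28768789] 27.978667811671684
```

View pics/w9c.png

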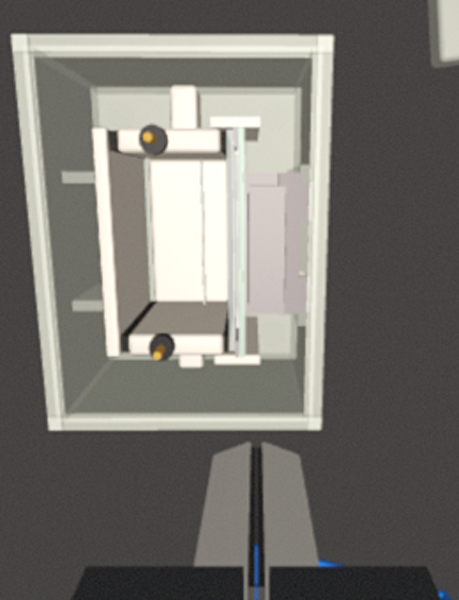

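Run:
```python
from t import *
for n,cx in (('w7',38.2),('w9',37.7)):
    P,im=cloud(n);T=tf(P)
    m=(abs(T[...,1]-2)<22)&(abs(T[...,0]-cx)<5.5)&(T[...,2]>140); q=T[m]
    c=np.linalg.lstsq(np.c_[q[:,0]-cx,q[:,1],np.ones(len(q))],q[:,2],rcond=None)[0];print(n,len(q),c)
    for y in (-15,0,15):
        w=q[abs(q[:,1]-y)<5]; print([np.round(np.median(w[abs(w[:,0]-cx-d)<1][:,2]),2) for d in(-4.5,-2,0,2,4.5)])
    # same on rim's flat top for reference
    m=(abs(T[...,1])<30)&(abs(T[...,0]+60)<3.5)&(abs(T[...,2]-120)<5);q=T[m];print('rim',np.linalg.lstsq(np.c_[q[:,:2],np.ones(len(q))],q[:,2],rcond=None)[0])
```

```text
w7 1094 [-2.26210348e-03  2.68906374e-03  1.51207713e+02]
[np.float64(151.25), np.float64(151.27), np.float64(151.13), np.float64(151.13), np.float64(151.22)]
[np.float64(151.0), np.float64(151.11), np.float64(151.19), np.float64(151.34), np.float64(151.29)]
[np.float64(151.21), np.float64(151.43), np.float64(151.42), np.float64(151.3), np.float64(151.16)]
rim [1.99881398e-03 7.68748325e-04 1.20389730e+02]
w9 1024 [9.42672812e-03 2.60324205e-03 1.47559804e+02]
[np.float64(147.37), np.float64(147.47), np.float64(147.63), np.float64(147.47), np.float64(147.53)]
[np.float64(147.41), np.float64(147.68), np.float64(147.47), np.float64(147.76), np.float64(147.43)]
[np.float64(147.53), np.float64(147.65), np.float64(147.66), np.float64(147.57), np.float64(147.46)]
rim [8.40819658e-03 3.82882529e-04 1.20861851e+02]
```

Run:
```python
from h import *
snap('scene','s10')
a=cv2.imread('pics/s10.png')[100:400,100:400]; cv2.imwrite('pics/s10c.png',cv2.resize(a,(600,600),interpolation=cv2.INTER_CUBIC))
```

```text
(no output)
```

View pics/s10c.png

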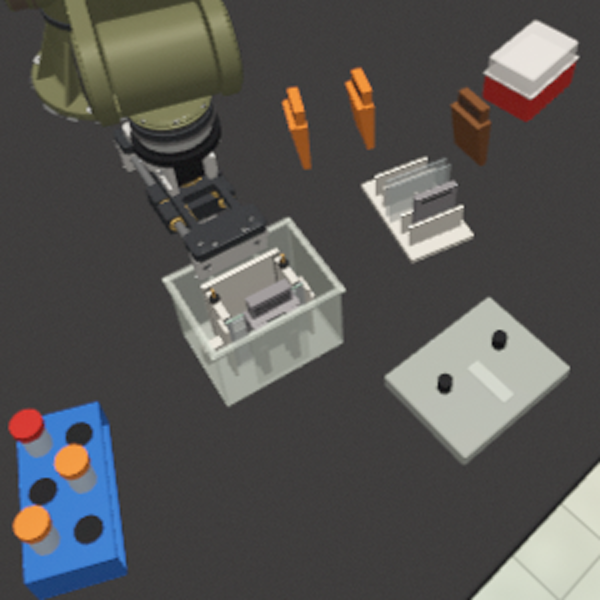

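The wedge sits upright in the slot at (270,303) in the crop. The dam, lid, tip box, tubes and look-alikes haven't moved, and the glass isn't broken.

```bash
python3 -c "
from cell import manip
print(manip.sign_off())"
```

```text
the job is handed in; nothing more can be done
None
```

The grey wedge from the rack is in the slot, tapped down until it stopped, and the job was handed in at about 24.5 s. Sign-off reports no verdict.

- **Placing:** I lowered the wedge to a touch of about 3 N and let go while it was loose, with its top at 151.2 mm. While finding the glass I pushed it sideways with about 6 N, roughly its drag. The camera showed the face at about 29.1 mm before and after.
- **Tapping:** It slid down at about 5–6 N and stopped with its top at 147.5 mm. Presses of 11.8, 11.8, 12.2 and 13.8 N moved it no further.
- **Last checks:** The wedge stands upright, with its top level to about 0.5°. The cassette moved about 0.7 mm toward its gasket. In the pictures the glass is whole, nothing else moved and the robot is clear of everything.
- **Small disagreements:**
  - The wedge sits about 1.5 mm off the cassette's middle along y, which I left.
  - It went down 3.7 mm, slightly under the stated 4 mm, but that fits the smallest play the task allows.
  - The camera and the tool position disagreed by about 1 mm in x, so I went by touch there.

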